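# Open a wing-nut clamped camera power box for repair

### The job

Open the aluminium camera power box on the repair bench: slacken the brass wing nut just until the eyebolt swings freely out of the slotted lug (the end of the bolt must still show above the nut's hub), and swing the bolt out and down in front of the box without forcing it against the lug. Then lift the lid by its bar handle to 60 degrees or so, where its stiff hinge holds it, and let go. Leave the other things on the bench where they are.

Things in the scene. Friction and masses are not known exactly. Their poses are not given: they have to be found in the camera images.
- enclosure: grey cast-aluminium box with a hinged lid, fixed to the bench, 150 (x) x 190 (y) x 86 mm closed; origin under its centre at bench level, z up, -x towards its front, where the swing bolt is; the lid hinge is at +x. Its flat lid top is 86 mm above the bench and carries only the bar handle
- lug_seat (a point): slotted lug sticking out from the middle of the lid's front edge, level with the lid top: two prongs 11 mm wide either side of a 12 mm slot open to -x. Origin in the plane of its flat seat (the prongs' upper face) on the axis of the upright bolt, 27 mm in front of the lid edge; axes as the box's while the lid is shut
- lug_lip (a point): top of the raised lip at the outer ends of the lug's prongs, 2.5 mm above the seat; the lip lies 11 to 14 mm in -x from the lug's origin and keeps the washer in. As the bolt swings in an arc, the washer must be nearly 4 mm above the seat to pass over it; short of that it catches or wedges
- gasket: black rubber gasket on the box rim under the lid, squeezed while the nut is tight: it pushes the lug up against the washer with 30 to 40 N. As the nut is slackened the lid first follows it up, by 0.5 to 2.5 mm at the lug (unknown beforehand, differs each time), before the washer comes off the seat. Origin at the rim's centre
- washer: steel washer, 19 mm diameter, 2.5 mm thick, captive under the wing nut; origin at the centre of its underside, z along the bolt away from its pivot. It travels along the bolt with the nut
- nut_wings (a point): brass wing nut: centre between its two wings, half-way up them, on the bolt axis, 22 mm above the washer's underside; x along the wings' span, z up along the bolt. Flat upright wings 9 mm thick (along y), from 4.5 to 26 mm either side of the axis, 10 mm below to 10 mm above this point. The bolt, 8 mm diameter, ends between them. Pinch the wings across their 9 mm, fingertips above the hub
- nut_hub_top (a point): top of the nut's hub (19 mm diameter), on the axis, 12.5 mm above the washer's underside. Right-hand thread: anticlockwise seen from above slackens the nut, which rises 6 mm per turn along the bolt; it resists with about 0.12 N m, and stays where it is left
- bolt_end (a point): the free end of the threaded bolt, on its axis, 93.5 mm from the pivot, 9.5 to 11 mm above the nut's hub at the start. The nut is on its last threads when its hub top comes level with this point
- bolt_pivot (a point): pivot pin of the eyebolt, low on the box front, 16 mm above the bench, directly below the lug's origin when the lid is shut; 103 mm in front of the box's origin
- swing_bolt (a joint): angle of the eyebolt in rad: 0 upright in the slot of the lug, growing as it swings outwards and down in front of the box (towards the box's -x), stop at 1.45 (almost level). Free-swinging on its pin: past about 0.3 rad it falls by itself
- lid_angle (a joint): lid angle in rad: 0 shut, up to 0.02 when only its gasket lifts it, stop at 1.75; its stiff hinge holds the lid at any angle; lifting takes about 10 N at the handle
- lid_handle (a point): middle of the round steel bar handle across the lid top, 10 mm diameter, 90 mm long along y; 40 mm above the lid top, on two 10 mm posts at 40 mm either side; 81 mm behind the bolt axis. Axes as the box's while the lid is shut; turns with the lid
- lid: lid plate with its lug and handle; origin at the middle of the lid's hinge axis (along y) at the back edge of the box, 100 mm behind the handle bar and 47 mm lower
- screwdriver: orange-handled screwdriver lying by the box, must stay
- multimeter: yellow hand multimeter lying flat, 150 x 75 x 37 mm, must stay
- solder_spool: blue spool of solder standing on its flange, 52 mm diameter, 40 mm high, must stay
- circuit_board: blue circuit board with a heat sink, 100 x 120 mm, on four spacers, must stay
- parts_tray: red divided tray of small parts, 110 x 75 x 28 mm, must stay
- power_brick: black power adapter, 60 x 105 x 32 mm, must stay
- mug: white mug, 82 mm diameter, 95 mm high, must stay

How it is judged:
On the way, in this order (a step that is already met when the one before it is completed fails the run):
1. the wing nut is slackened: its washer stands clear of the lug's seat by more than 2 mm, the bolt still upright in the slot and the lid shut (z of washer in the frame of lug_seat above 0.002 m and value of joint swing_bolt below 0.1 rad and value of joint lid_angle below 0.05 rad), for 0.1 s.
2. the bolt is swung out of the lug and down (past 1.2 rad), the lid still shut (value of joint swing_bolt above 1.2 rad and value of joint lid_angle below 0.05 rad), for 0.1 s.
At the end, for the whole second after the job is handed in: the lid stands open at 50 degrees (0.87 rad) or more, at rest; the swing bolt hangs out in front of the box past 1.2 rad with the wing nut still on it, the bolt's end still showing above the nut's hub (value of joint lid_angle above 0.87 rad and velocity of joint lid_angle between -0.05 and 0.05 rad/s and value of joint swing_bolt above 1.2 rad and z of nut_hub_top in the frame of bolt_end below 0 m); the robot touches nothing.
It fails at once if the bolt is forced: its washer presses on the lug with over 22 N while the bolt is dragged out of upright, or over 70 N at all (prying) ((contact force between washer and lid above 22 N and value of joint swing_bolt above 0.05 rad) or contact force between washer and lid above 70 N).
It fails at once if the wing nut is wound so far that the bolt's end no longer shows above its hub (z of nut_hub_top in the frame of bolt_end above 0 m).
It fails at once if another thing on the bench is moved by more than 30 mm (distance of any of screwdriver, multimeter, solder_spool, circuit_board, parts_tray, power_brick, mug from where it was at the start of the episode above 0.03 m).
It also fails if it takes over 72 s, if anything falls off the work surface, if the arm or the gripper's body presses on something with over 40 N, if the wrist force passes 120 N, or if a joint passes its speed limit or range.

### The arm

A 6-joint arm with a two-finger parallel gripper is mounted at the origin on the work surface. World frame = base frame: x ahead of the robot, y to its left, z up, the work surface at z = 0. Lengths are in m, angles in rad, forces in N, time in s.
With the tool pointing down it reaches from about 0.3 to 0.95 m from the base axis. Payload 3.1 kg.
Tool frame: the origin (TCP) lies midway between the tips of the shut fingers; the grasp point (between the pads) lies 19 mm behind it (robot.hold_point_z is the distance from the TCP to the grasp point, in m); z points along the fingers, y is the line along which they close (so a half turn about z gives the same grasp; the last joint's range is limited). The gripper opens to 85 mm and grips with 20 to 120 N. Pads are 22 mm wide; open, the fingers measure 114 mm over their backs; the gripper's body (76 mm by 85 mm) begins 54 mm behind the grasp point. The pads swing forward as they close: fully open they stand 13 mm farther back than shut.
Start: joints at [-1.184, 0.308, 1.634, -0, 1.2, -0.07], TCP at [0.276, -0.561, 0.231] pointing down, gripper open.
Joint ranges: [-3.06, 3.06], [-0.79, 1.96], [0.05, 2.63], [-1.19, 4.34], [0.05, 2.64], [-2.94, 2.94]. Speed limits (rad/s): [2.79, 2.79, 3.14, 3.14, 3.14, 3.14].

### API

Orientations are given as a 3x3 rotation matrix whose columns are the frame's x, y, z axes.
In Python, from plant import robot, cams gives the robot as it stands.
- The arm moves only by the tool jog_arm, never from a script. Its argument "deltas" is a list of rows, each a list of 7 numbers: the shift along the world's x, y, z in mm, then the turn, a rotation vector about the world's x, y, z in degrees, then the closure, from -1 (fully open) to 1 (shut), so that 0 is half open. A call has 1 to 20 rows; each row is the pose to reach, as a shift and turn from the pose commanded when the call began; what a row does not reach only later rows make up. A row lasts 1/10 s, in which the tool goes at most 50 mm and 8.59 degrees, less where a joint would pass 70% of its speed; a pose out of reach is approached as far as the arm can. A call with a gripper value outside its range is refused whole. The fingers move at their own pace and stop on an object; "newtons" is the grip in N (left out, the last holds). Time passes only in rows, so rows that repeat a pose let the fingers close. It gives the time, the measured TCP pose, the force, the opening and the grip force at its end, in the units of the state.
- robot.read_state(): the state, without advancing time (a new reading comes with each control period).
- cams.read_camera(name): name is "side" or "top"; returns the picture (384x512x3 uint8, red, green, blue); there is no depth.
- cams.camera_params(name): a dict with "vfov" (degrees; the focal length in pixels is half the picture's height over the tangent of half this angle, whatever the lens; pixels are square), "cx", "cy" (the principal point, pixels), "dist" ([k1, k2, p1, p2, k3] as OpenCV has them; the pictures are not rectified), "world_from_camera" (4x4, takes a point from camera to world coordinates). Camera axes: x right, y down, z forward; pixel columns grow to the right and rows downward; lengths in m; the calibration is good to about 2 mm. A picture is of the moment at which its call begins. camera_params takes no time and is no camera call.
- robot.job_done(): hands the job in; it is judged then, once.
Trained networks look in the newest picture that a camera, given by its name, has taken for a name from the list of things; names that differ only in an ending like _2 or _b are one class to them, and where a whole thing is asked for, a point or a joint stands for the part that bears it (a point fixed in the world has none). Each returns a list of dicts, best first, with "confidence" (0 to 1); they miss things now and then, are a little off and sometimes report something else, mostly with a low value. They report only what shows in the picture. A call takes as long as a camera call.
- cams.spot_in(thing, camera): "bbox" ([left, top, right, bottom] in pixels, round what is visible of it).
- cams.outline_of(thing, camera): "pixels" (384x512 bool, what is visible of it) and "bbox" ([left, top, right, bottom] in pixels, round what is visible of it).
- cams.pinpoint(thing, camera): "centre" ([column, row] in pixels: a listed point, or the origin of a listed thing).
The state is a dict: "time_s": time; "qpos": joint angles; "dq": joint speeds; "joint_efforts": joint torques, N m; "ee_pos": TCP position; "ee_rot": TCP orientation; "contact_force": force on the tool from outside, world axes, zero at the start; "wrist_torque": the same for the moment, N m; "gripper_width": finger opening in m; "gripper_force": force on a finger pad.
Only numpy, scipy, OpenCV 4.12 (cv2) and the standard library are available. Lean on these libraries where they do the work, as an engineer would, in place of code of your own. Each camera call takes 0.05 s, during which the arm holds its last target. There are 200 camera calls.

## Working session

There is one attempt and no reset: what is moved stays moved. The work goes in short steps, Python scripts to look and compute and a tool call to move; the robot and the scene stay as the last step left them, time stands still between calls to the robot, and variables do not carry over. Pictures are saved under pics/ and viewed, at most 10 in all, crops included, and the job is handed in when it is done.

Besides the shell and the picture viewer there is one more tool, called after ">>>" as name([rows], argument=value, ...), one row to a line, values as JSON. jog_arm: Moves the arm, as the interface text tells. Its arguments: {"type":"object","properties":{"deltas":{"type":"array"},"newtons":{"type":"number"}},"required":["deltas"]}

```bash
mkdir -p pics; ls; cat > h.py <<'E'
import numpy as np, cv2
from plant import robot, cams
def cam(n):
    p=cams.camera_params(n); f=192/np.tan(np.radians(p["vfov"]/2))
    return np.array([[f,0,p["cx"]],[0,f,p["cy"]],[0,0,1]]),np.array(p["dist"],float),np.array(p["world_from_camera"])
def ray(n,uv):
    K,d,T=cam(n); u=cv2.undistortPoints(np.array([[uv]],float),K,d)[0,0]
    v=T[:3,:3]@np.array([u[0],u[1],1]); return T[:3,3],v/np.linalg.norm(v)
def atz(n,uv,z):
    o,v=ray(n,uv); return o+v*(z-o[2])/v[2]
def tri(a,b):
    A=np.zeros((3,3));B=np.zeros(3);L=[ray("side",a),ray("top",b)]
    for o,v in L:
        P=np.eye(3)-np.outer(v,v);A+=P;B+=P@o
    x=np.linalg.solve(A,B); return x,[np.linalg.norm((np.eye(3)-np.outer(v,v))@(x-o)) for o,v in L]
def proj(n,X):
    K,d,T=cam(n);R=T[:3,:3].T
    return cv2.projectPoints(np.atleast_2d(np.array(X,float)),cv2.Rodrigues(R)[0],-R@T[:3,3],K,d)[0][:,0]
E
python3 - <<'E'
from h import *
for n in("side","top"):
    im=cams.read_camera(n);cv2.imwrite(f"pics/a_{n}.png",im[:,:,::-1])
    print(n,cam(n)[2].round(3).tolist())
D={}
for t in ["nut_wings","bolt_pivot","lid_handle","enclosure","lug_seat","bolt_end","lid","nut_hub_top","washer"]:
    for n in("side","top"):
        r=cams.pinpoint(t,n); 
        if r: D[t,n]=r[0]["centre"]; print(t,n,np.round(r[0]["centre"],1),round(r[0]["confidence"],2))
    if (t,"side") in D and (t,"top") in D: 
        x,e=tri(D[t,"side"],D[t,"top"]);print("  ",x.round(4),np.round(e,4))
print(robot.read_state(), robot.hold_point_z)
E
```

```text
pics
side [[-0.934, -0.249, 0.258, 0.134], [-0.358, 0.613, -0.705, 0.954], [0.017, -0.75, -0.661, 1.028], [0.0, 0.0, 0.0, 1.0]]
top [[-0.0, -0.995, 0.098, 0.36], [-1.0, 0.001, 0.005, -0.023], [-0.005, -0.098, -0.995, 1.441], [0.0, 0.0, 0.0, 1.0]]
nut_wings side [232.5 169.3] 0.71
nut_wings top [260.  187.8] 0.57
   [ 0.5352 -0.0274  0.1642] [0.039 0.039]
bolt_pivot side [255.5 204.9] 0.67
lid_handle side [229.9 168.3] 0.91
lid_handle top [260.7 160.3] 0.69
   [ 0.5849 -0.0406  0.1468] [0.0075 0.0075]
enclosure side [230.  196.9] 0.96
enclosure top [262.3 158.2] 0.97
   [ 0.6047 -0.0509  0.0043] [0.0036 0.0036]
lug_seat side [252.8 187.9] 0.8
lug_seat top [258.2 185.6] 0.89
   [ 0.5109 -0.0367  0.0897] [0.0019 0.0019]
bolt_end side [252.6 184.6] 0.53
bolt_end top [257.7 187.6] 0.47
   [ 0.5069 -0.0341  0.1071] [0.0018 0.0018]
lid top [270.8 134.1] 0.78
nut_hub_top side [254.7 187. ] 0.63
nut_hub_top top [258.6 191.2] 0.52
   [ 0.4987 -0.0364  0.097 ] [0.0031 0.0031]
washer side [255.7 189.8] 0.59
washer top [256.  190.6] 0.5
   [ 0.497  -0.0301  0.0911] [0.0011 0.0011]
{'time_s': 1.0, 'qpos': array([-1.18371373e+00,  3.08090545e-01,  1.63379214e+00,  5.99693541e-06,
        1.19973188e+00, -6.96727134e-02]), 'dq': array([ 0.00055987,  0.00134897, -0.00027674,  0.00045245, -0.00177725,
       -0.00078429]), 'joint_efforts': array([ 6.95854783e-05, -4.15297794e+01, -2.77088749e+01, -4.34500828e-05,
        6.35485721e-04,  9.64843224e-06]), 'ee_pos': array([ 0.27564164, -0.56093455,  0.23128167]), 'ee_rot': array([[ 8.97489209e-01,  4.41036415e-01, -3.09741664e-06],
       [ 4.41036415e-01, -8.97489209e-01,  2.24034587e-05],
       [ 7.10084310e-06, -2.14729359e-05, -1.00000000e+00]]), 'contact_force': array([ 0.39434823,  0.03826613, -0.89329087]), 'wrist_torque': array([ 0.0108567 , -0.01417141,  0.01411639]), 'gripper_force': 0.0, 'gripper_width': 0.0852967999116522} 0.0187
```

```bash
python3 - <<'E'
import cv2,numpy as np
a=cv2.imread("pics/a_side.png");b=cv2.imread("pics/a_top.png")
cv2.imwrite("pics/b.png",np.hstack([cv2.resize(a[130:230,180:280],(400,400),interpolation=cv2.INTER_CUBIC),cv2.resize(b[110:210,210:310],(400,400),interpolation=cv2.INTER_CUBIC)]))
cv2.imwrite("pics/c.png",np.hstack([cv2.resize(a,(400,300)),cv2.resize(b,(400,300))]))
E
```

```text
(no output)
```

View pics/b.png

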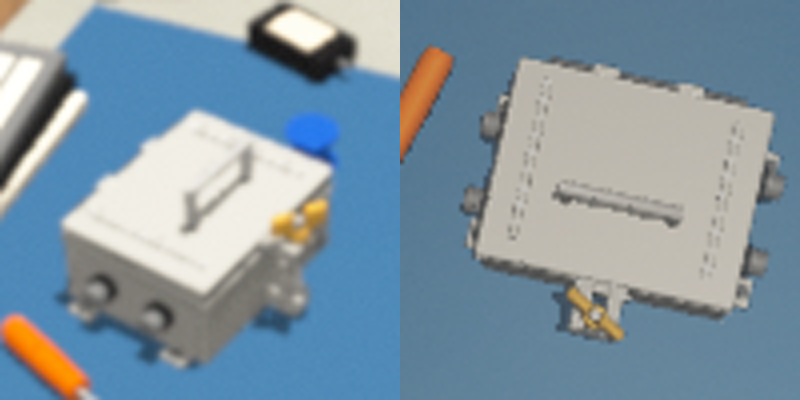

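View pics/c.png

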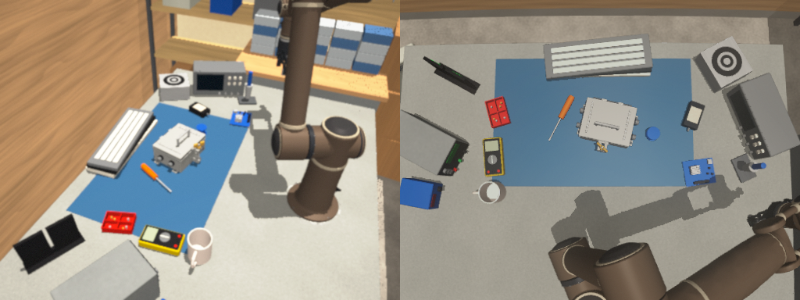

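The side crop shows the box with the bar handle near px (234,173) and the nut wings near (255,185). In the top crop the wings run from px (252,182) to (265,194), and the lid is yawed about -12 degrees.

```bash
python3 - <<'E'
from h import *
o=-.375
c=lambda x,y,ox,oy:(x/4+o+ox,y/4+o+oy)
x,e=tri(c(300,222,180,130),c(196,314,210,110));print("wings",x.round(4),np.round(e,4))
print("wing ends top",[atz("top",c(*p,210,110),.108).round(4) for p in((170,290),(222,338))])
h,e=tri(c(218,172,180,130),c(219,201,210,110));print("handle",h.round(4),np.round(e,4))
C=np.array([atz("top",c(*p,210,110),.086)[:2] for p in((120,60),(372,113),(333,312),(78,256))]);print(C.round(4).tolist(),C.mean(0))
e=C[0]-C[1]+C[3]-C[2];print("yaw",np.degrees(np.arctan2(-e[0],e[1])))
m=cams.outline_of("nut_wings","top")
for r in m[:2]: 
    ys,xs=np.nonzero(r["pixels"]);print("nut mask",r["confidence"],len(xs),r["bbox"],xs.mean(),ys.mean())
m=cams.outline_of("nut_wings","side")
for r in m[:2]: 
    ys,xs=np.nonzero(r["pixels"]);print("nut mask",r["confidence"],len(xs),r["bbox"],xs.mean(),ys.mean())
for n in("side","top"):
    im=cv2.cvtColor(cams.read_camera(n),cv2.COLOR_RGB2HSV).astype(int)
    Y,X=np.mgrid[:384,:512]
    k=(im[...,0]>14)&(im[...,0]<30)&(im[...,1]>90)&(abs(X-257)<14)&(abs(Y-188)<14)
    p=np.c_[X[k],Y[k]];print(n,len(p),p.mean(0))
    if n=="top":
        w=np.array([atz("top",q,.112)[:2] for q in p]);v=np.linalg.svd(w-w.mean(0))[2][0];print("wing ctr",w.mean(0),"ang",np.degrees(np.arctan2(v[1],v[0]))%180)
E
```

```text
wings [ 0.5034 -0.0374  0.1037] [0.0005 0.0005]
wing ends top [array([ 0.5208, -0.0186,  0.108 ]), array([ 0.4862, -0.0558,  0.108 ])]
handle [ 0.5835 -0.0536  0.1203] [0.0002 0.0002]
[[0.6948, 0.0183], [0.6548, -0.1676], [0.5072, -0.1373], [0.5485, 0.0487]] [ 0.60133653 -0.05946151]
yaw -12.350416622506984
nut mask 0.51 67 [254.7, 184.1, 266.0, 195.9] 258.7014925373134 188.82089552238807
nut mask 0.59 82 [246.3, 180.9, 259.7, 193.6] 254.67073170731706 185.3048780487805
nut mask 0.41 2905 [195.5, 159.6, 263.7, 220.0] 229.24268502581756 188.59965576592083
side 83 [254.6626506  185.04819277]
top 52 [258.19230769 188.34615385]
wing ctr [ 0.50239788 -0.03596187] ang 47.6614991872286
```

>>> jog_arm([
  [16, 37, 0, 0, 0, 2, -1],
  [32, 74, 0, 0, 0, 4, -1],
  [49, 112, 0, 0, 0, 6, -1],
  [65, 150, 0, 0, 0, 8, -1],
  [81, 187, -5, 0, 0, 10, -1],
  [97, 224, -10, 0, 0, 12, -1],
  [113, 262, -15, 0, 0, 14, -1],
  [130, 299, -20, 0, 0, 16, -1],
  [146, 336, -25, 0, 0, 18, -1],
  [162, 374, -30, 0, 0, 20, -1],
  [178, 411, -30, 0, 0, 21.4, -1],
  [195, 449, -30, 0, 0, 21.4, -1],
  [211, 486, -30, 0, 0, 21.4, -1],
  [227.4, 524, -30, 0, 0, 21.4, -1],
  [227.4, 524, -45, 0, 0, 21.4, -1],
  [227.4, 524, -65, 0, 0, 21.4, -1],
  [227.4, 524, -85, 0, 0, 21.4, -1],
  [227.4, 524, -85, 0, 0, 21.4, -1],
], newtons=40)

```text
time_s: 3.0
ee_pos: [0.5005, -0.0363, 0.1436]
ee_rot: [[0.674, 0.738, -0.006], [0.738, -0.674, 0.001], [-0.003, -0.005, -1.0]]
contact_force: [-0.2, 0.1, -0.0]
gripper_width: 0.0854
gripper_force: 0.0
```

```bash
python3 - <<'E'
from h import *
s=robot.read_state();print(s["time_s"],s["ee_pos"],s["qpos"].round(3))
a=cams.read_camera("side")
p=proj("side",[s["ee_pos"],[.503,-.0368,.108],[.503,-.0368,.086]]);print(p)
a=a[125:225,190:320,::-1];a=cv2.resize(a,None,fx=6,fy=6,interpolation=cv2.INTER_CUBIC)
for q in p: cv2.circle(a,tuple(int(v) for v in ((q-[190,125]+.5)*6)),3,(0,0,255),1)
cv2.imwrite("pics/d.png",a)
E
```

```text
3.0 [ 0.50049257 -0.03627929  0.14361765] [-0.159  0.183  1.987 -0.     0.978  0.581]
[[255.33845215 176.3382405 ]
 [254.5214928  184.27082948]
 [254.42603268 189.20733682]]
```

View pics/d.png

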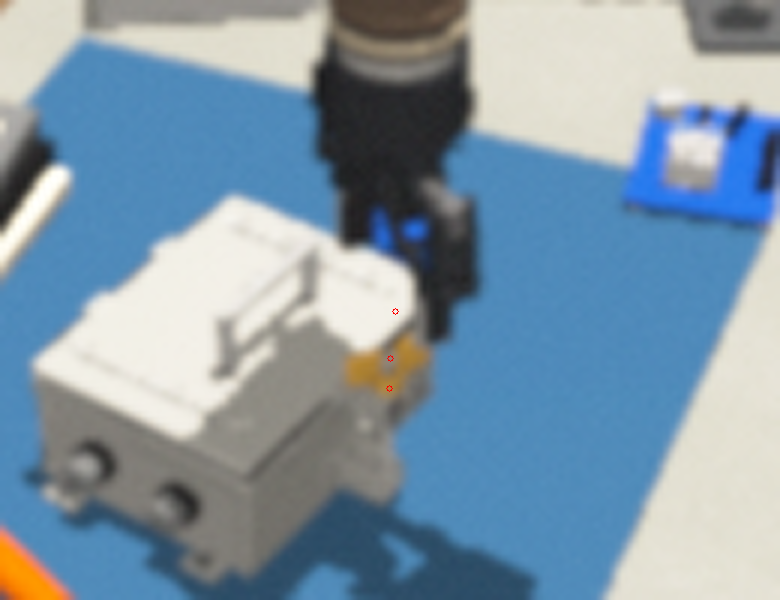

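>>> jog_arm([
  [0, 0, -10, 0, 0, 0, -1],
  [0, 0, -20, 0, 0, 0, -1],
  [0, 0, -30, 0, 0, 0, -1],
  [0, 0, -38, 0, 0, 0, -1],
  [0, 0, -42, 0, 0, 0, -1],
  [0, 0, -42, 0, 0, 0, -1],
  [0, 0, -42, 0, 0, 0, -1],
  [0, 0, -42, 0, 0, 0, -1],
])

```text
time_s: 3.85
ee_pos: [0.5035, -0.037, 0.1047]
ee_rot: [[0.675, 0.738, 0.001], [0.738, -0.675, -0.0], [0.0, 0.001, -1.0]]
contact_force: [1.1, 0.6, -0.4]
gripper_width: 0.0852
gripper_force: 0.0
```

>>> jog_arm([
  [0, 0, -2, 0, 0, 0, 0],
  [0, 0, -2, 0, 0, 0, 0.5],
  [0, 0, -2, 0, 0, 0, 1],
  [0, 0, -2, 0, 0, 0, 1],
  [0, 0, -2, 0, 0, 0, 1],
  [0, 0, -2, 0, 0, 0, 1],
  [0, 0, -2, 0, 0, 0, 1],
  [0, 0, -2, 0, 0, 0, 1],
], newtons=40)

```text
time_s: 4.65
ee_pos: [0.5026, -0.0365, 0.1024]
ee_rot: [[0.675, 0.738, -0.001], [0.738, -0.675, 0.001], [-0.0, -0.001, -1.0]]
contact_force: [-3.3, 2.5, 4.3]
gripper_width: 0.0078
gripper_force: 41.9
```

>>> jog_arm([
  [-0.5, 0.4, 0.1, 0, 0, 6, 1],
  [-1, 0.7, 0.2, 0, 0, 12, 1],
  [-1, 0.7, 0.33, 0, 0, 20, 1],
  [-1, 0.7, 0.47, 0, 0, 28, 1],
  [-1, 0.7, 0.6, 0, 0, 36, 1],
  [-1, 0.7, 0.73, 0, 0, 44, 1],
  [-1, 0.7, 0.87, 0, 0, 52, 1],
  [-1, 0.7, 1, 0, 0, 60, 1],
  [-1, 0.7, 1.13, 0, 0, 68, 1],
  [-1, 0.7, 1.27, 0, 0, 76, 1],
  [-1, 0.7, 1.4, 0, 0, 84, 1],
  [-1, 0.7, 1.5, 0, 0, 90, 1],
  [-1, 0.7, 1.5, 0, 0, 90, 1],
  [-1, 0.7, 1.5, 0, 0, 90, 1],
])

```text
time_s: 6.05
ee_pos: [0.5026, -0.0361, 0.1035]
ee_rot: [[-0.737, 0.676, 0.001], [0.676, 0.737, 0.0], [-0.001, 0.001, -1.0]]
contact_force: [1.9, 2.6, -3.1]
gripper_width: 0.0085
gripper_force: 41.0
```

>>> jog_arm([
  [0.6, 0.6, 0.13, 0, 0, 8, 1],
  [0.6, 0.6, 0.27, 0, 0, 16, 1],
  [0.6, 0.6, 0.4, 0, 0, 24, 1],
  [0.6, 0.6, 0.53, 0, 0, 32, 1],
  [0.6, 0.6, 0.67, 0, 0, 40, 1],
  [0.6, 0.6, 0.8, 0, 0, 48, 1],
  [0.6, 0.6, 0.93, 0, 0, 56, 1],
  [0.6, 0.6, 1.07, 0, 0, 64, 1],
  [0.6, 0.6, 1.2, 0, 0, 72, 1],
  [0.6, 0.6, 1.33, 0, 0, 80, 1],
  [0.6, 0.6, 1.5, 0, 0, 90, 1],
  [0.6, 0.6, 1.5, 0, 0, 90, 1],
  [0.6, 0.6, 1.5, 0, 0, 90, 1],
])

```text
time_s: 7.35
ee_pos: [0.5026, -0.0353, 0.105]
ee_rot: [[-0.677, -0.736, -0.0], [-0.736, 0.677, 0.001], [-0.001, 0.001, -1.0]]
contact_force: [2.0, 3.5, -3.5]
gripper_width: 0.0078
gripper_force: 41.0
```

>>> jog_arm([
  [0, 0, 0, 0, 0, 0, -1],
  [0.4, 0.7, 0, 0, 0, 0, -1],
  [0.4, 0.7, 0, 0, 0, 0, -1],
  [0.4, 0.7, 0, 0, 0, 0, -1],
  [0.4, 0.7, 0, 0, 0, 0, -1],
  [0.4, 0.7, 0, 0, 0, -8, -1],
  [0.4, 0.7, 0, 0, 0, -16, -1],
  [0.4, 0.7, 0, 0, 0, -24, -1],
  [0.4, 0.7, 0, 0, 0, -32, -1],
  [0.4, 0.7, 0, 0, 0, -40, -1],
  [0.4, 0.7, 0, 0, 0, -48, -1],
  [0.4, 0.7, 0, 0, 0, -56, -1],
  [0.4, 0.7, 0, 0, 0, -64, -1],
  [0.4, 0.7, 0, 0, 0, -72, -1],
  [0.4, 0.7, 0, 0, 0, -80, -1],
  [0.4, 0.7, 0, 0, 0, -88, -1],
  [0.4, 0.7, 0, 0, 0, -96, -1],
  [0.4, 0.7, 0, 0, 0, -104, -1],
  [0.4, 0.7, 0, 0, 0, -112, -1],
  [0.4, 0.7, 0, 0, 0, -120, -1],
])

```text
time_s: 9.35
ee_pos: [0.5031, -0.0351, 0.1053]
ee_rot: [[-0.296, 0.955, 0.0], [0.955, 0.296, -0.0], [-0.0, -0.0, -1.0]]
contact_force: [0.4, 0.2, -0.4]
gripper_width: 0.0855
gripper_force: 0.0
```

>>> jog_arm([
  [0, 0, 0, 0, 0, -8, -1],
  [0, 0, 0, 0, 0, -16, -1],
  [0, 0, 0, 0, 0, -24, -1],
  [0, 0, 0, 0, 0, -32, -1],
  [0, 0, 0, 0, 0, -40, -1],
  [0, 0, 0, 0, 0, -48, -1],
  [0, 0, 0, 0, 0, -55, -1],
  [0, 0, 0, 0, 0, -60, -1],
  [0, 0, 0, 0, 0, -60, -1],
  [0, 0, 0, 0, 0, -60, 0],
  [0, 0, 0, 0, 0, -60, 1],
  [0, 0, 0, 0, 0, -60, 1],
  [0, 0, 0, 0, 0, -60, 1],
  [0, 0, 0, 0, 0, -60, 1],
  [0, 0, 0, 0, 0, -60, 1],
  [0, 0, 0, 0, 0, -60, 1],
  [0, 0, 0, 0, 0, -60, 1],
])

```text
time_s: 11.05
ee_pos: [0.5032, -0.0349, 0.1054]
ee_rot: [[0.675, 0.738, 0.0], [0.738, -0.675, 0.0], [0.0, 0.0, -1.0]]
contact_force: [0.2, 0.4, 0.7]
gripper_width: 0.0075
gripper_force: 42.1
```

>>> jog_arm([
  [0, 0, 0.13, 0, 0, 8, 1],
  [0, 0, 0.27, 0, 0, 16, 1],
  [0, 0, 0.4, 0, 0, 24, 1],
  [0, 0, 0.53, 0, 0, 32, 1],
  [0, 0, 0.67, 0, 0, 40, 1],
  [0, 0, 0.8, 0, 0, 48, 1],
  [0, 0, 0.93, 0, 0, 56, 1],
  [0, 0, 1.07, 0, 0, 64, 1],
  [0, 0, 1.2, 0, 0, 72, 1],
  [0, 0, 1.33, 0, 0, 80, 1],
  [0, 0, 1.47, 0, 0, 88, 1],
  [0, 0, 1.6, 0, 0, 96, 1],
  [0, 0, 1.73, 0, 0, 104, 1],
  [0, 0, 1.87, 0, 0, 112, 1],
  [0, 0, 2, 0, 0, 120, 1],
  [0, 0, 2.13, 0, 0, 128, 1],
  [0, 0, 2.27, 0, 0, 136, 1],
  [0, 0, 2.4, 0, 0, 144, 1],
  [0, 0, 2.53, 0, 0, 152, 1],
  [0, 0, 2.67, 0, 0, 160, 1],
])

```text
time_s: 13.05
ee_pos: [0.502, -0.0359, 0.108]
ee_rot: [[-0.883, -0.468, -0.002], [-0.468, 0.883, -0.002], [0.003, -0.0, -1.0]]
contact_force: [-2.4, -3.2, 2.8]
gripper_width: 0.0079
gripper_force: 42.4
```

>>> jog_arm([
  [0, 0, 0, 0, 0, 0, 1],
  [0, 0, 0, 0, 0, 0, 1],
  [0, 0, 0, 0, 0, 0, -1],
  [0, 0, 0, 0, 0, 0, -1],
  [0, 0, 0, 0, 0, 0, -1],
  [0, 0, 0, 0, 0, 0, -1],
  [0, 0, 0, 0, 0, 0, -1],
  [0, 0, 0, 0, 0, -8, -1],
  [0, 0, 0, 0, 0, -16, -1],
  [0, 0, 0, 0, 0, -24, -1],
  [0, 0, 0, 0, 0, -32, -1],
  [0, 0, 0, 0, 0, -40, -1],
  [0, 0, 0, 0, 0, -48, -1],
  [0, 0, 0, 0, 0, -56, -1],
  [0, 0, 0, 0, 0, -64, -1],
  [0, 0, 0, 0, 0, -72, -1],
  [0, 0, 0, 0, 0, -80, -1],
  [0, 0, 0, 0, 0, -88, -1],
  [0, 0, 0, 0, 0, -96, -1],
  [0, 0, 0, 0, 0, -104, -1],
])

```text
time_s: 15.05
ee_pos: [0.5031, -0.0348, 0.1079]
ee_rot: [[-0.229, 0.973, 0.0], [0.973, 0.229, 0.0], [0.0, 0.0, -1.0]]
contact_force: [-0.5, 0.1, 0.8]
gripper_width: 0.0854
gripper_force: 0.0
```

>>> jog_arm([
  [0, 0, 0, 0, 0, -8, -1],
  [0, 0, 0, 0, 0, -16, -1],
  [0, 0, 0, 0, 0, -24, -1],
  [0, 0, 0, 0, 0, -32, -1],
  [0, 0, 0, 0, 0, -40, -1],
  [0, 0, 0, 0, 0, -48, -1],
  [0, 0, 0, 0, 0, -56, -1],
  [0, 0, 0, 0, 0, -64, -1],
  [0, 0, 0, 0, 0, -72, -1],
  [0, 0, 0, 0, 0, -76, -1],
  [0, 0, 0, 0, 0, -76, -1],
  [0, 0, 0, 0, 0, -76, 0],
  [0, 0, 0, 0, 0, -76, 1],
  [0, 0, 0, 0, 0, -76, 1],
  [0, 0, 0, 0, 0, -76, 1],
  [0, 0, 0, 0, 0, -76, 1],
  [0, 0, 0, 0, 0, -76, 1],
  [0, 0, 0, 0, 0, -76, 1],
  [0, 0, 0, 0, 0, -76, 1],
])

```text
time_s: 16.95
ee_pos: [0.5032, -0.035, 0.1081]
ee_rot: [[0.886, 0.463, 0.0], [0.463, -0.886, -0.0], [0.0, 0.0, -1.0]]
contact_force: [0.3, 0.2, -0.6]
gripper_width: 0.0076
gripper_force: 42.1
```

>>> jog_arm([
  [0, 0, 0.13, 0, 0, 8, 1],
  [0, 0, 0.27, 0, 0, 16, 1],
  [0, 0, 0.4, 0, 0, 24, 1],
  [0, 0, 0.53, 0, 0, 32, 1],
  [0, 0, 0.67, 0, 0, 40, 1],
  [0, 0, 0.8, 0, 0, 48, 1],
  [0, 0, 0.93, 0, 0, 56, 1],
  [0, 0, 1.07, 0, 0, 64, 1],
  [0, 0, 1.2, 0, 0, 72, 1],
  [0, 0, 1.33, 0, 0, 80, 1],
  [0, 0, 1.47, 0, 0, 88, 1],
  [0, 0, 1.6, 0, 0, 96, 1],
  [0, 0, 1.73, 0, 0, 104, 1],
  [0, 0, 1.87, 0, 0, 112, 1],
  [0, 0, 2, 0, 0, 120, 1],
  [0, 0, 2.13, 0, 0, 128, 1],
  [0, 0, 2.25, 0, 0, 135, 1],
  [0, 0, 2.25, 0, 0, 135, 1],
  [0, 0, 2.25, 0, 0, 135, 1],
])

```text
time_s: 18.85
ee_pos: [0.502, -0.0352, 0.1102]
ee_rot: [[-0.954, 0.301, -0.003], [0.301, 0.954, -0.001], [0.002, -0.001, -1.0]]
contact_force: [-4.9, -1.5, 5.0]
gripper_width: 0.0081
gripper_force: 42.7
```

```bash
python3 - <<'E'
from h import *
a=cams.read_camera("side")
a=a[145:220,200:300,::-1];cv2.imwrite("pics/e.png",cv2.resize(a,None,fx=8,fy=8,interpolation=cv2.INTER_CUBIC))
for n in ["washer","lug_seat","nut_hub_top","bolt_end"]:
    print(n,[(np.round(r["centre"],1),round(r["confidence"],2)) for r in cams.pinpoint(n,"side")[:1]])
print(robot.read_state()["qpos"])
E
```

```text
washer [(array([255. , 189.3]), 0.51)]
lug_seat [(array([255.9, 187.4]), 0.89)]
nut_hub_top [(array([257.8, 183.3]), 0.49)]
bolt_end [(array([255.4, 181.7]), 0.41)]
[-1.55949971e-01  2.34942161e-01  2.00576451e+00 -1.27961115e-03
  9.03331542e-01 -1.42063475e+00]
```

View pics/e.png

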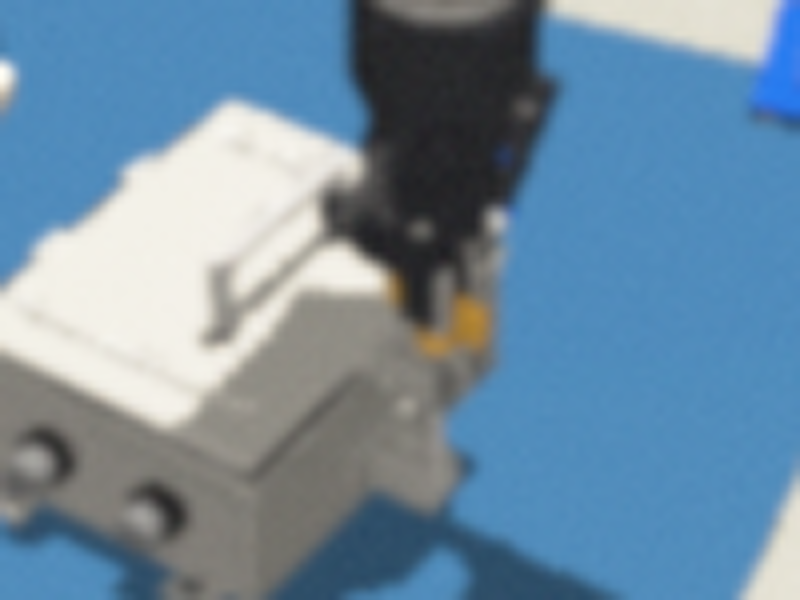

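The side view shows the nut raised, with the wings held at about px (256,184) and the lug below them at (252,195). Next I swing the bolt out along its arc, starting with a small step and checking the force.

>>> jog_arm([
  [-4, 0.9, -0.1, -0.5, -2.4, 0, 1],
  [-8, 1.8, -0.4, -1.1, -4.9, 0, 1],
  [-12, 2.6, -0.8, -1.6, -7.3, 0, 1],
  [-12, 2.6, -0.8, -1.6, -7.3, 0, 1],
], newtons=25)

```text
time_s: 19.5
ee_pos: [0.4904, -0.0326, 0.1095]
ee_rot: [[-0.945, 0.3, 0.129], [0.298, 0.954, -0.029], [-0.131, 0.011, -0.991]]
contact_force: [-0.9, -2.9, -1.3]
gripper_width: 0.0079
gripper_force: 41.9
```

>>> jog_arm([
  [-4, 0.9, -0.6, -0.5, -2.4, 0, 1],
  [-7.9, 1.7, -1.4, -1.1, -4.9, 0, 1],
  [-11.8, 2.6, -2.4, -1.6, -7.3, 0, 1],
  [-15.7, 3.4, -3.6, -2.1, -9.8, 0, 1],
  [-19.5, 4.3, -4.9, -2.7, -12.2, 0, 1],
  [-23.2, 5.1, -6.4, -3.2, -14.7, 0, 1],
  [-26.9, 5.9, -8, -3.7, -17.1, 0, 1],
  [-30.5, 6.7, -9.8, -4.3, -19.5, 0, 1],
  [-30.5, 6.7, -9.8, -4.3, -19.5, 0, 1],
])

```text
time_s: 20.4
ee_pos: [0.4595, -0.0255, 0.0991]
ee_rot: [[-0.844, 0.291, 0.451], [0.276, 0.956, -0.099], [-0.46, 0.041, -0.887]]
contact_force: [-2.2, -4.3, 3.2]
gripper_width: 0.0074
gripper_force: 42.5
```

>>> jog_arm([
  [0, 0, 0, 0, 0, 0, -1],
  [0, 0, 0, 0, 0, 0, -1],
  [0, 0, 0, 0, 0, 0, -1],
  [0, 0, 0, 0, 0, 0, -1],
  [0, 0, 0, 0, 0, 0, -1],
  [-10, 2, 20, 0, 0, 0, -1],
  [-20, 4, 40, 0, 0, 0, -1],
  [-25, 6, 60, 0, 0, 0, -1],
  [-20, 6, 90, 2, 8, 0, -1],
  [0, 0, 110, 4, 16, 0, -1],
  [20, -5, 110, 6, 26.8, 0, -1],
  [40, -10, 110, 6, 26.8, 0, -1],
  [40, -10, 110, 6, 26.8, 0, -1],
])

```text
time_s: 21.7
ee_pos: [0.5051, -0.0368, 0.2099]
ee_rot: [[-0.954, 0.301, 0.003], [0.301, 0.954, 0.001], [-0.002, 0.002, -1.0]]
contact_force: [-0.2, -0.6, 0.4]
gripper_width: 0.0854
gripper_force: 0.0
```

```bash
python3 - <<'E'
from h import *
a=cams.read_camera("side");b=cams.read_camera("top")
cv2.imwrite("pics/f.png",np.hstack([cv2.resize(x[:,:,::-1],(400,400),interpolation=cv2.INTER_CUBIC) for x in(a[130:230,180:280],b[110:210,210:310])]))
s=robot.read_state();print(s["ee_pos"],s["ee_rot"].round(3))
for n in ["bolt_end","nut_wings"]:
    d=[cams.pinpoint(n,c)[:1] for c in("side","top")]
    if all(d): print(n,[r[0]["confidence"] for r in d],tri(d[0][0]["centre"],d[1][0]["centre"]))
E
```

```text
[ 0.50026631 -0.03560823  0.20857786] [[-0.954  0.3   -0.002]
 [ 0.3    0.954  0.002]
 [ 0.003  0.001 -1.   ]]
bolt_end [0.48, 0.66] (array([ 0.41421813, -0.01699292,  0.02661314]), [np.float64(0.0025015373127553766), np.float64(0.002501537312755423)])
```

View pics/f.png

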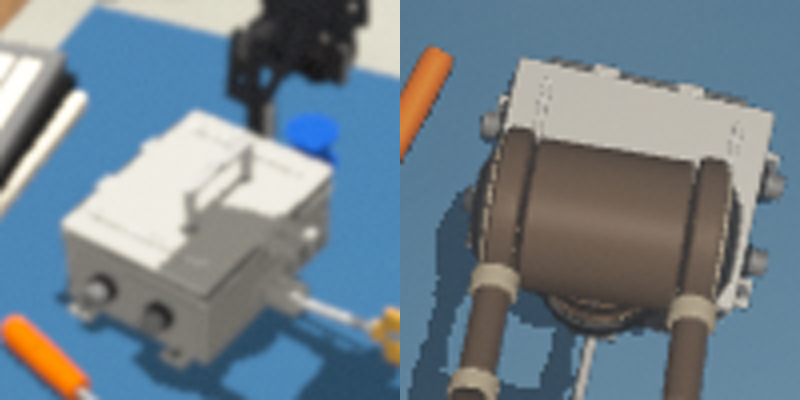

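The bolt lies out in front of the box, with its shank running to the nut at px (277,213) in the side view, and the lid is still shut. Now I grip the handle.

>>> jog_arm([
  [20, -4, 0, 0, 0, -8, -1],
  [40, -8, 0, 0, 0, -16, -1],
  [60, -13, 0, 0, 0, -24, -1],
  [83, -17, 0, 0, 0, -32, -1],
  [83, -17, 0, 0, 0, -40, -1],
  [83, -17, 0, 0, 0, -48, -1],
  [83, -17, 0, 0, 0, -56, -1],
  [83, -17, -10, 0, 0, -64, -1],
  [83, -17, -20, 0, 0, -72, -1],
  [83, -17, -40, 0, 0, -80, -1],
  [83, -17, -60, 0, 0, -85, -1],
  [83, -17, -80, 0, 0, -85, -1],
  [83, -17, -95, 0, 0, -85, -1],
  [83, -17, -101, 0, 0, -85, -1],
  [83, -17, -101, 0, 0, -85, -1],
  [83, -17, -101, 0, 0, -85, -1],
  [83, -17, -101, 0, 0, -85, -1],
])

```text
time_s: 23.7
ee_pos: [0.5846, -0.0528, 0.1099]
ee_rot: [[0.215, 0.976, 0.004], [0.977, -0.215, -0.0], [0.001, 0.004, -1.0]]
contact_force: [-0.4, -0.0, 0.5]
gripper_width: 0.0856
gripper_force: 0.0
```

>>> jog_arm([
  [0, 0, 0, 0, 0, 0, 0],
  [0, 0, 0, 0, 0, 0, 0.5],
  [0, 0, 0, 0, 0, 0, 1],
  [0, 0, 0, 0, 0, 0, 1],
  [0, 0, 0, 0, 0, 0, 1],
  [0, 0, 0, 0, 0, 0, 1],
  [0, 0, 0, 0, 0, 0, 1],
  [0, 0, 0, 0, 0, 0, 1],
], newtons=30)

```text
time_s: 24.5
ee_pos: [0.5826, -0.0524, 0.1086]
ee_rot: [[0.216, 0.976, -0.001], [0.976, -0.216, 0.001], [0.0, -0.001, -1.0]]
contact_force: [-3.7, 1.4, 4.9]
gripper_width: 0.0089
gripper_force: 29.5
```

```bash
python3 - <<'E'
import numpy as np
f=lambda t,p:np.array([-100*np.cos(t)+47*np.sin(t)-18*np.sin(p),100*np.sin(t)+47*np.cos(t)-18*np.cos(p)])
L=[]
for i in range(1,20):
    t=np.radians(63*i/19);p=.7*t;s,z=f(t,p)-f(0,0);q=np.degrees(p)
    L.append([round(float(v),1) for v in(s*.977,-s*.213,z,q*.213,q*.977,0,1)])
print(L)
E
```

```text
[[2.1, -0.5, 5.7, 0.5, 2.3, 0.0, 1.0], [4.5, -1.0, 11.3, 1.0, 4.5, 0.0, 1.0], [7.3, -1.6, 16.7, 1.5, 6.8, 0.0, 1.0], [10.3, -2.2, 21.9, 2.0, 9.1, 0.0, 1.0], [13.6, -3.0, 26.9, 2.5, 11.3, 0.0, 1.0], [17.2, -3.8, 31.8, 3.0, 13.6, 0.0, 1.0], [21.1, -4.6, 36.3, 3.5, 15.9, 0.0, 1.0], [25.2, -5.5, 40.7, 4.0, 18.1, 0.0, 1.0], [29.5, -6.4, 44.7, 4.4, 20.4, 0.0, 1.0], [34.1, -7.4, 48.5, 4.9, 22.7, 0.0, 1.0], [38.9, -8.5, 52.0, 5.4, 24.9, 0.0, 1.0], [43.8, -9.5, 55.2, 5.9, 27.2, 0.0, 1.0], [48.9, -10.7, 58.1, 6.4, 29.5, 0.0, 1.0], [54.2, -11.8, 60.7, 6.9, 31.7, 0.0, 1.0], [59.6, -13.0, 62.9, 7.4, 34.0, 0.0, 1.0], [65.1, -14.2, 64.8, 7.9, 36.3, 0.0, 1.0], [70.6, -15.4, 66.4, 8.4, 38.6, 0.0, 1.0], [76.3, -16.6, 67.6, 8.9, 40.8, 0.0, 1.0], [82.0, -17.9, 68.5, 9.4, 43.1, 0.0, 1.0]]
```

>>> jog_arm([
  [2.1, -0.5, 5.7, 0.5, 2.3, 0, 1],
  [4.5, -1, 11.3, 1, 4.5, 0, 1],
  [7.3, -1.6, 16.7, 1.5, 6.8, 0, 1],
  [10.3, -2.2, 21.9, 2, 9.1, 0, 1],
  [13.6, -3, 26.9, 2.5, 11.3, 0, 1],
  [17.2, -3.8, 31.8, 3, 13.6, 0, 1],
  [21.1, -4.6, 36.3, 3.5, 15.9, 0, 1],
  [25.2, -5.5, 40.7, 4, 18.1, 0, 1],
  [29.5, -6.4, 44.7, 4.4, 20.4, 0, 1],
  [34.1, -7.4, 48.5, 4.9, 22.7, 0, 1],
  [38.9, -8.5, 52, 5.4, 24.9, 0, 1],
  [43.8, -9.5, 55.2, 5.9, 27.2, 0, 1],
  [48.9, -10.7, 58.1, 6.4, 29.5, 0, 1],
  [54.2, -11.8, 60.7, 6.9, 31.7, 0, 1],
  [59.6, -13, 62.9, 7.4, 34, 0, 1],
  [65.1, -14.2, 64.8, 7.9, 36.3, 0, 1],
  [70.6, -15.4, 66.4, 8.4, 38.6, 0, 1],
  [76.3, -16.6, 67.6, 8.9, 40.8, 0, 1],
  [82, -17.9, 68.5, 9.4, 43.1, 0, 1],
  [82, -17.9, 68.5, 9.4, 43.1, 0, 1],
], newtons=40)

```text
time_s: 26.5
ee_pos: [0.664, -0.0708, 0.1772]
ee_rot: [[0.215, 0.695, -0.686], [0.977, -0.155, 0.149], [-0.002, -0.702, -0.712]]
contact_force: [-7.4, 0.4, 5.0]
gripper_width: 0.0083
gripper_force: 39.2
```

>>> jog_arm([
  [0, 0, 0, 0, 0, 0, 1],
  [0, 0, 0, 0, 0, 0, 0.3],
  [0, 0, 0, 0, 0, 0, 0.3],
  [0, 0, 0, 0, 0, 0, 0.3],
  [0, 0, 0, 0, 0, 0, 0.3],
  [7, -1.5, 7, 0, 0, 0, 0.3],
  [14, -3, 14, 0, 0, 0, 0.3],
  [27, -6, 28, 0, 0, 0, 0.3],
  [41, -9, 43, 0, 0, 0, 0.3],
  [58, -12, 60, 0, 0, 0, 0.3],
  [70, -15, 80, 0, 0, 0, 0.3],
  [70, -15, 100, 0, 0, 0, 0.3],
  [70, -15, 120, 0, 0, 0, 0.3],
  [70, -15, 120, 0, 0, 0, 0.3],
  [70, -15, 120, 0, 0, 0, 0.3],
])

```text
time_s: 28.0
ee_pos: [0.7359, -0.0855, 0.2972]
ee_rot: [[0.215, 0.704, -0.677], [0.977, -0.156, 0.148], [-0.001, -0.693, -0.721]]
contact_force: [0.1, -0.8, -1.0]
gripper_width: 0.0298
gripper_force: 0.0
```

```bash
python3 - <<'E'
from h import *
a=cams.read_camera("side")[90:240,180:330,::-1]
cv2.imwrite("pics/g.png",cv2.resize(a,(600,600),interpolation=cv2.INTER_CUBIC))
s=robot.read_state();print(s["time_s"],s["ee_pos"],s["contact_force"],s["gripper_width"])
E
```

```text
28.05 [ 0.7355532  -0.08549751  0.29601832] [ 0.39724168  0.13733237 -0.39616314] 0.030124221901467373
```

View pics/g.png

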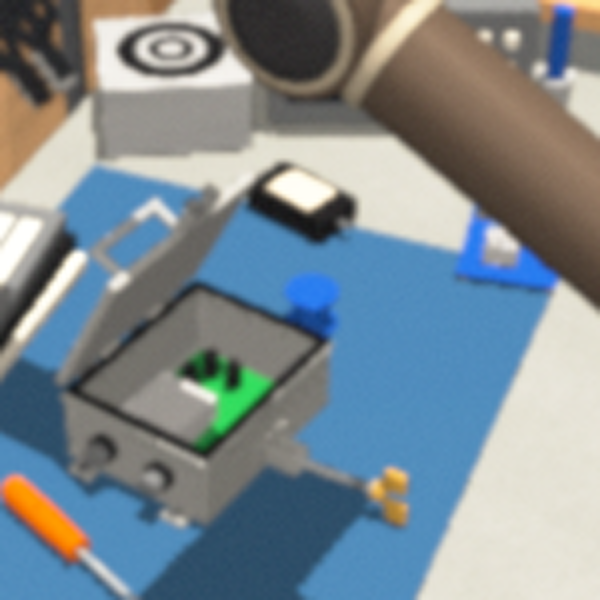

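The lid stands open at about 60 degrees. The bolt lies out in front of the box with the nut on it, at crop px (390,495), and the robot is clear of everything.

```bash
python3 -c "
from plant import robot
print(robot.job_done())"
```

```text
the job is handed in; nothing more can be done
None
```

I've handed the job in at about 28 s of the 72 s allowed: the nut is slackened about 1.3 turns and still on the bolt, the bolt is swung down in front of the box, and the lid is open at about 60 degrees with the arm clear; the hand-in returned no verdict.

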